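Run a dial indicator along a shaft on its guided sled

TASK

A dial indicator stands on a steel sled in the guide channel of the granite plate, its plunger over the left end of the shaft. With the fingertips against the sled's upright tab, push it gently and slowly to the right along the channel, so that the plunger tip runs along the crest of the shaft, and leave it, with the hand clear, where the tip is over the middle of the right-hand V-block. Do not grip or lift the sled, touch the dial stand, or disturb the shaft, its supports or anything lying about.

Things in the scene. Friction and masses are not known exactly. Their poses are not given: they have to be found in the camera images.
- surface_plate: Dark granite surface plate, 250 (x) x 400 (y) x 50 mm high, fixed. Origin: centre of its underside, on the table; upper face at z = 50 mm. x points away from the robot, y to the left; it is turned by up to 8 degrees. Two steel rails, 10 mm high, 390 mm long, parallel to y, form the guide channel from x = -105.5 to -22.5 mm. The shaft's crest line lies at x = 11 mm.
- sled: Flat steel sled, 150 x 80 x 8 mm, lying loose in the channel with 1.5 mm play each side; a dial stand sits on it (all in all 1.15 kg; 6 to 11 N slide it, it stops at once when the push stops). Origin on its underside, in line with the plunger; x points along the channel to the left (plate +y), y towards the robot. Sled: x -40 to 110, y -40 to 40 mm.
- push_tab (a point): Middle of the left side of the sled's upright tab, where to push, towards the sled's -x. The tab is 36 mm wide (sled y 2 to 38), 5 mm thick (x 105 to 110), and reaches up to 38 mm above the plate; this point is 22 mm above the plate (x 110, y 20, z 22 mm of the sled's frame).
- dial_stand: Dial indicator on a magnetic base, held fast on the sled; not to be touched. Origin at sled x 0, y -46.4, z 8 mm, axes as the sled's. Base block 60 x 50 x 48 mm at sled x -24 to 36, y -40 to 10 mm; the 56 mm dial hangs beside it over the shaft, 115 to 171 mm above the plate. (Another dial stand at the back of the table is not part of the job.)
- column_top (a point): Top of the dial stand's column (10 mm thick; sled x 16, y -7, z 198 mm), the tallest part near the hand: 94 mm to the right of the tab's left side.
- plunger_tip (a point): Lowest point of the dial's plunger (4 mm across), fixed to the sled at x 0, y -75, z 82 mm of its frame; it passes about 1 mm above the crest of the shaft. It must never be run faster than 0.2 m/s, peaks included; 0.03 to 0.05 m/s is a good pace.
- shaft: Bright ground steel shaft, 30 mm diameter, 224 mm long plus a 12 mm journal at each end, loose in the two V-blocks, along the plate's y, 80 mm farther from the robot than the tab's middle (to its near side). Origin: on its axis at mid-length, 66 mm above the plate; crest 81 mm above the plate.
- v_block_left: Steel V-block, 45 long (along the shaft) x 44 x 36 mm, under the left part of the shaft, fixed on a 1-2-3 block. Origin: centre of its underside; x along the shaft to the left, z up.
- v_block_right: The same under the right part of the shaft. Its origin's position along the shaft is where the plunger tip must stop; x along the shaft to the left.
- block_left: Steel block with holes, 51 x 76 (along the shaft) x 25.4 mm, fixed on the plate under the left V-block. Origin: centre of the underside.
- block_right: The same under the right V-block.
- micrometer: Micrometer, 48 x 125 x 14 mm, bystander lying on the far part of the plate. Origin: centre of the underside.
- ring_gauge: Steel ring gauge, 48 mm across, 18 mm high, bystander on the far part of the plate. Origin: centre of the underside.
- loupe: Black loupe, 41 mm across, 44 mm high, bystander on the table to the right. Origin: centre of the underside.
- plug_gauge: Plug gauge, 15 x 82 x 14 mm, bystander on the table to the left. Origin: centre of the underside.

How it is judged:
On the way:
1. the plunger tip passes mid-way between the V-blocks, on the crest of the shaft (y of plunger_tip in the frame of surface_plate below 0.015 m and x of plunger_tip in the frame of surface_plate between 0.008 and 0.014 m).
At the end, for the whole second after the job is handed in: The plunger tip stands within 8 mm, along the shaft, of the middle of the right-hand V-block and within 3 mm of the crest line; the sled lies flat in its channel, in line with it (within 0.04 rad), at rest (x of plunger_tip in the frame of v_block_right between -0.008 and 0.008 m and x of plunger_tip in the frame of surface_plate between 0.008 and 0.014 m and angle between the x axis of sled and the y axis of surface_plate, either way round below 0.04 rad and angle between sled's own z axis and vertical below 0.03 rad and linear speed of sled below 0.01 m/s and z of sled in the frame of surface_plate below 0.0525 m); the robot touches nothing.
It fails at once if the sled leaves its channel: plunger tip more than 4 mm off the crest line, or the sled out of line with the channel by more than 0.06 rad (x of plunger_tip in the frame of surface_plate above 0.015 m or x of plunger_tip in the frame of surface_plate below 0.007 m or angle between the x axis of sled and the y axis of surface_plate, either way round above 0.06 rad).
It fails at once if the sled is lifted or tipped (origin more than 3 mm up, or more than 0.04 rad from level) (z of sled in the frame of surface_plate above 0.053 m or angle between sled's own z axis and vertical above 0.04 rad).
It fails at once if the sled is gripped or pushed roughly: more than 25 N between the robot and the sled, or faster than 0.2 m/s; or the dial stand itself is touched (over 3 N) (contact force between any of the fingers, the arm and sled above 25 N or linear speed of sled above 0.2 m/s or contact force between any of the fingers, the arm and dial_stand above 3 N).
It fails at once if the shaft is disturbed (moved by more than 3 mm) or it or its supports are pushed with over 8 N by the robot (distance of shaft from where it was at the start of the episode above 0.003 m or contact force between any of the fingers, the arm and shaft above 8 N or contact force between any of the fingers, the arm and v_block_left above 8 N or contact force between any of the fingers, the arm and v_block_right above 8 N or contact force between any of the fingers, the arm and block_left above 8 N or contact force between any of the fingers, the arm and block_right above 8 N).
It fails at once if a bystander is moved by more than 10 mm (distance of any of micrometer, ring_gauge, loupe, plug_gauge from where it was at the start of the episode above 0.01 m).
It also fails if it takes over 42 s, if anything falls off the work surface, if the arm or the gripper's body presses on something with over 40 N, if the wrist force passes 120 N, or if a joint passes its speed limit or range.

ROBOT

A 6-joint arm with a two-finger parallel gripper is mounted at the origin on a cart in front of the work surface, level with it; the furniture and walls round the work are solid. World frame = base frame: x ahead of the robot, y to its left, z up, the work surface at z = 0. Lengths are in m, angles in rad, forces in N, time in s.
With the tool pointing down it reaches from about 0.25 to 0.775 m from the base axis. Payload 4 kg.
Tool frame: the origin (TCP) lies at the very end of the fingers, on their centre line; the grasp point (between the pads) lies 19 mm behind it; x points along the fingers, y is the direction in which the jaws open and shut, and the axes are right-handed (so a half turn about x gives the same grasp; the last joint's range is limited). The gripper opens to 85 mm and grips with 20 to 120 N. Pads are 22 mm wide; open, the fingers measure 114 mm over their backs; the gripper's body (76 mm by 85 mm) begins 54 mm behind the grasp point. The pads swing forward as they close: fully open they stand 13 mm farther back than shut.
Start: joints at [-1.45, 0.087, 1.371, -0, 1.684, -0.103], TCP at [0.122, -0.536, 0.231] pointing down, gripper open.
Joint ranges: [-3.1, 3.1], [-0.76, 2.03], [0.27, 2.55], [-1.08, 4.22], [0.17, 2.65], [-2.57, 2.57]. Speed limits (rad/s): [2.79, 2.79, 3.14, 3.14, 3.14, 3.14].

INTERFACE

Orientations are given as a rotation vector (axis times angle).
In Python, from rig import bot gives the robot as it stands.
- The arm moves only by the tool send_rows, never from a script. Its arguments are lists of equal length, an entry for each row: "offset": the shift along the tool's x, y, z in cm, a list of three; "twist": the turn about the tool's x in degrees; "grip": the finger opening in cm, from 0 to 8.54. A call has 1 to 5 rows; each row is the pose to reach, as a shift and turn from the pose commanded when the call began, along the tool's axes at that moment; what a row does not reach only later rows make up. A row lasts 1/12 s, in which the tool goes at most 41.7 mm and 7.16 degrees, less where a joint would pass 70% of its speed; a pose out of reach is approached as far as the arm can. A call with a gripper value outside its range is refused whole. The fingers move at their own pace and stop on an object; the grip force is fixed at half the most. Time passes only in rows, so rows that repeat a pose let the fingers close. It gives the time, the measured TCP pose, the force and the opening at its end, in the units of the state.
- bot.state(): the state, without advancing time (a new reading comes with each control period).
- bot.camera(name): name is "scene" or "top" or "wrist"; returns a dict with "img" (400x640x3 uint8, red, green, blue), "range_z" (400x640 float32, m along the optical axis (not along the pixel's ray), 0 where there is no reading), "intrinsics" (3x3 intrinsics, pixels), "pose" (4x4, takes a point from camera to world coordinates); the wrist camera has in their place "tool_from_camera" (4x4, takes a point from camera to tool coordinates, whose origin is the TCP and whose axes are the tool frame's). Camera axes: x right, y up, looking along -z (the intrinsics and any distortion apply to the point x, -y, -z); pixel columns grow to the right and rows downward; lengths in m; the calibration is good to about 2 mm. The wrist camera is an equidistant fisheye: a pixel r from the principal point sees the ray r / f radians off the axis. A picture is of the moment at which its call begins: read the wrist's pose just before it.
- bot.hand_in(): hands the job in, once; it reports no verdict.
Trained networks look in a picture, given as the dict that the camera call returned (one of the last four; its "shot" number tells which), for a name from the list of things; names that differ only in an ending like _2 or _b are one class to them, and where a whole thing is asked for, a point or a joint stands for the part that bears it (a point fixed in the world has none). Each returns a list of dicts, best first, with "score" (0 to 1); they miss things now and then, are a little off and sometimes report something else, mostly with a low value. They report only what shows in the picture. A call takes as long as a camera call.
- bot.find_in(thing, picture): "pixel" ([row, column] in pixels, amid what is visible of it).
- bot.landmark_of(thing, picture): "pixel" ([row, column] in pixels: a listed point, or the origin of a listed thing).
The state is a dict: "time": time; "joint_pos": joint angles; "dq": joint speeds; "joint_efforts": joint torques, N m; "tcp_pos": TCP position; "eef_rot": TCP orientation; "force": force on the tool from outside, world axes, zero at the start; "torque": the same for the moment, N m; "opening": finger opening in m.
Only numpy, scipy, OpenCV 4.12 (cv2) and the standard library are available. Lean on these libraries where they do the work, as an engineer would, in place of code of your own. Each camera call takes 0.05 s, during which the arm holds its last target.

## Working session

There is one attempt and no reset: what is moved stays moved. The work goes in short steps, Python scripts to look and compute and a tool call to move; the robot and the scene stay as the last step left them, time stands still between calls to the robot, and variables do not carry over. Pictures are saved under pics/ and viewed, and the job is handed in when it is done.

Besides the shell and the picture viewer there is one more tool, called as name(argument=value, ...) on one line, values as JSON. send_rows: Moves the arm, as the interface text tells. Its arguments: {"type":"object","properties":{"offset":{"type":"array"},"twist":{"type":"array"},"grip":{"type":"array"}},"required":["offset","twist","grip"]}

```bash
ls; mkdir -p pics
python3 - <<'E'
from rig import bot
import cv2,numpy as np
s=bot.state();print({k:np.round(v,3) for k,v in s.items()})
for n in ["scene","top"]:
    p=bot.camera(n);cv2.imwrite(f"pics/{n}0.png",p["img"][...,::-1])
    print(n,p["intrinsics"],p["pose"].round(3))
    for t in ["push_tab","plunger_tip","column_top","v_block_right","v_block_left","surface_plate","sled","shaft"]:
        r=bot.landmark_of(t,p)[:2]
        for d in r: print(t,d)
E
```

```text
pics
{'time': np.float64(0.0), 'joint_pos': array([-1.45 ,  0.088,  1.372, -0.   ,  1.684, -0.103]), 'dq': array([-0.003, -0.001, -0.   , -0.001,  0.001, -0.001]), 'joint_efforts': array([ 1.0000e-03, -3.5187e+01, -3.1327e+01, -0.0000e+00,  1.1000e-02,
       -0.0000e+00]), 'tcp_pos': array([ 0.122, -0.536,  0.23 ]), 'eef_rot': array([ 2.104,  0.239, -2.104]), 'force': array([ 0.162,  0.659, -0.021]), 'torque': array([ 0.003, -0.013, -0.012]), 'opening': np.float64(0.086)}
scene [[455.84851425   0.         316.38857172]
 [  0.         455.84851425 195.00000317]
 [  0.           0.           1.        ]] [[-0.825  0.27  -0.497 -0.05 ]
 [-0.566 -0.382  0.731  0.833]
 [ 0.007  0.884  0.468  0.71 ]
 [ 0.     0.     0.     1.   ]]
push_tab {'pixel': [262.5, 292.5], 'score': 0.76}
column_top {'pixel': [177.9, 306.2], 'score': 0.64}
v_block_right {'pixel': [204.6, 327.8], 'score': 0.51}
v_block_right {'pixel': [178.4, 304.4], 'score': 0.22}
v_block_left {'pixel': [225.5, 291.9], 'score': 0.72}
v_block_left {'pixel': [239.0, 312.0], 'score': 0.5}
surface_plate {'pixel': [238.4, 309.7], 'scor
[... 223 characters left out ...]
        ]] [[ 0.005  0.998 -0.057  0.441]
 [-1.     0.004 -0.017 -0.07 ]
 [-0.017  0.058  0.998  1.423]
 [ 0.     0.     0.     1.   ]]
push_tab {'pixel': [204.0, 241.2], 'score': 0.82}
plunger_tip {'pixel': [169.1, 279.6], 'score': 0.96}
plunger_tip {'pixel': [241.0, 200.3], 'score': 0.17}
column_top {'pixel': [191.8, 266.1], 'score': 0.74}
v_block_right {'pixel': [175.1, 336.8], 'score': 0.67}
v_block_left {'pixel': [172.6, 289.7], 'score': 0.57}
surface_plate {'pixel': [183.5, 312.2], 'score': 0.81}
surface_plate {'pixel': [192.4, 268.1], 'score': 0.7}
sled {'pixel': [196.6, 280.6], 'score': 0.82}
sled {'pixel': [170.3, 307.9], 'score': 0.15}
shaft {'pixel': [173.0, 307.6], 'score': 0.72}
```

Run:
```python
import cv2
a=cv2.imread("pics/top0.png");cv2.imwrite("pics/top0c.png",cv2.resize(a[90:290,190:450],None,fx=3,fy=3,interpolation=cv2.INTER_CUBIC)[:600,:800])
```

```text
(no output)
```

View pics/scene0.png

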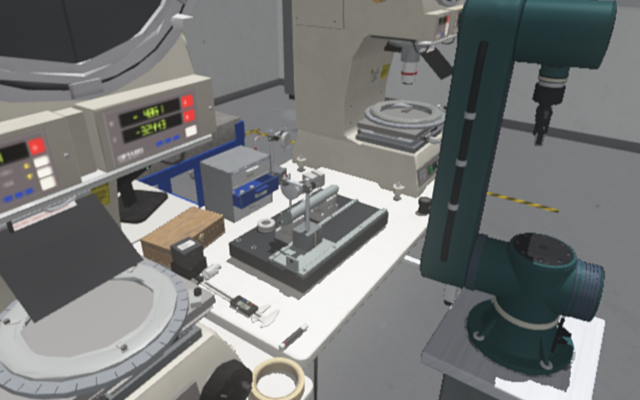

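View pics/top0.png

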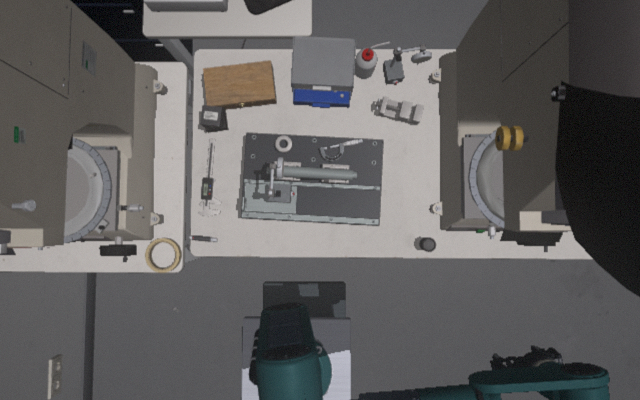

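```bash
sleep 1; ls pics
```

```text
scene0.png
top0.png
top0c.png
```

View pics/top0c.png

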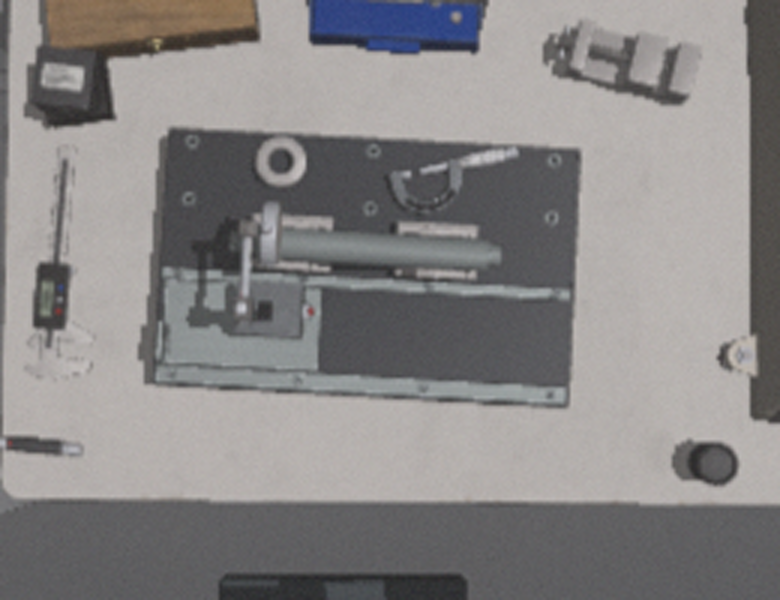

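Top view: plate corners lie near pixels (row,col) (133,247), (139,383), (225,379), (217,239). The sled sits at the left end of the channel and the tab is near (204,241).

```bash
cat > h.py <<'E'
import numpy as np
from scipy.spatial.transform import Rotation as R
def ray(p,px):
    K=p["intrinsics"];r,c=px
    d=np.array([(c-K[0,2])/K[0,0],-(r-K[1,2])/K[1,1],-1.])
    T=p["pose"];return T[:3,3],T[:3,:3]@d
def atz(p,px,z):
    o,d=ray(p,px);return o+d*(z-o[2])/d[2]
def cloud(p):
    K=p["intrinsics"];Z=p["range_z"];r,c=np.mgrid[:400,:640]
    P=np.stack([(c-K[0,2])/K[0,0]*Z,-(r-K[1,2])/K[1,1]*Z,-Z],-1)
    T=p["pose"];return P@T[:3,:3].T+T[:3,3]
def proj(p,X):
    T=p["pose"];K=p["intrinsics"];q=T[:3,:3].T@(np.asarray(X)-T[:3,3])
    return np.array([K[1,2]-K[1,1]*q[1]/-q[2],K[0,2]+K[0,0]*q[0]/-q[2]])
E
python3 - <<'E'
from rig import bot
from h import *
import cv2
p=bot.camera("top");W=cloud(p)
np.set_printoptions(precision=4,suppress=True)
# plate region: height>0.03 connected comp
m=(W[...,2]>0.03)&(W[...,2]<0.2);n,l,st,ce=cv2.connectedComponentsWithStats(m.astype(np.uint8))
i=l[200,330];print(st[i]);Q=W[(l==i)]
flat=Q[(Q[:,2]<0.065)];print(np.median(flat[:,2]))
cnt,_=cv2.findContours((l==i).astype(np.uint8),0,2)
c=np.array([atz(p,(v[0][1],v[0][0]),0.05)[:2] for v in max(cnt,key=len)],np.float32)
rc=cv2.minAreaRect(c);print("rect",rc)
hint={"push_tab":.072,"plunger_tip":.132,"column_top":.248,"v_block_right":.0754,"v_block_left":.0754,"surface_plate":0.,"sled":.05,"shaft":.116,"block_right":.05,"block_left":.05}
for nm in ["top","scene"]:
    q=bot.camera(nm)
    for t,z in hint.items():
        for d in bot.landmark_of(t,q)[:1]: print(nm,t,d["score"],atz(q,d["pixel"],z))
s=m
# shaft extents
T=Q[(Q[:,2]>0.118)&(Q[:,2]<0.14)];print("shaft pts",len(T),T.min(0),T.max(0))
E
```

```text
[  241   132   143    94 11588]
0.05092563716616261
rect ((0.559345543384552, -0.042055025696754456), (0.398959755897522, 0.2492879331111908), 87.12568664550781)
top push_tab 0.66 [0.4824 0.1545 0.072 ]
top plunger_tip 0.81 [0.5753 0.0378 0.132 ]
top column_top 0.95 [0.5069 0.0621 0.248 ]
top v_block_right 0.54 [ 0.3681 -0.3615  0.0754]
top v_block_left 0.24 [ 0.5465 -0.047   0.0754]
top surface_plate 0.69 [ 0.559 -0.043  0.   ]
top sled 0.68 [0.5011 0.0485 0.05  ]
top shaft 0.69 [ 0.5769 -0.0371  0.116 ]
top block_right 0.44 [ 0.5736 -0.1107  0.05  ]
top block_left 0.46 [0.5801 0.0287 0.05  ]
scene push_tab 0.88 [0.4842 0.1497 0.072 ]
scene plunger_tip 0.91 [0.5691 0.0347 0.132 ]
scene column_top 0.77 [0.5182 0.052  0.248 ]
scene v_block_right 0.51 [ 0.567  -0.1264  0.0754]
scene v_block_left 0.67 [0.5795 0.0236 0.0754]
scene surface_plate 0.69 [ 0.5592 -0.0392  0.    ]
scene sled 0.81 [0.5158 0.0347 0.05  ]
scene shaft 0.88 [ 0.5806 -0.0697  0.116 ]
scene block_right 0.5 [ 0.5659 -0.1062  0.05  ]
scene block_left 0.7 [0.5809 0.0351 0.05  ]
shaft pts 806 [ 0.5034 -0.1638  0.1181] [0.5868 0.08   0.1365]
```

Run:
```python
from rig import bot
from h import *
import cv2
np.set_printoptions(precision=4,suppress=True)
s=bot.state();print(R.from_rotvec(s["eef_rot"]).as_matrix(),s["time"])
w=bot.camera("wrist");print(w["tool_from_camera"]);cv2.imwrite("pics/w0.png",w["img"][...,::-1])
p=bot.camera("top");W=cloud(p)
yaw=-np.radians(2.874);c=np.array([.5595,-.0421]);Rm=np.array([[np.cos(yaw),-np.sin(yaw)],[np.sin(yaw),np.cos(yaw)]])
# rectified at z=.1114 and .0754; image: cols -> -y (120..-160mm), rows -> -x
for z in (.1114,.0754):
    ys=np.arange(.12,-.16,-.00035);xs=np.arange(.08,-.05,-.00035)
    mx=np.zeros((len(xs),len(ys),2),np.float32)
    for i,x in enumerate(xs):
        for j,y in enumerate(ys):
            w2=c+Rm@[x,y];r=proj(p,[w2[0],w2[1],z]);mx[i,j]=r[1],r[0]
    im=cv2.remap(p["img"],mx[...,0],mx[...,1],cv2.INTER_CUBIC)
    for yy in np.arange(.1,-.16,-.02):
        j=int((.12-yy)/.00035);cv2.line(im,(j,0),(j,8 if round(yy*1000)%100 else 20),(255,0,0),1)
    cv2.imwrite(f"pics/rect{int(z*1e4)}.png",im[...,::-1])
P=(W[...,:2]-c)@Rm; # plate coords
def hist(xlo,xhi,zlo,zhi):
    m=(P[...,0]>xlo)&(P[...,0]<xhi)&(W[...,2]>zlo)&(W[...,2]<zhi)&(abs(P[...,1])<.16)
    y=P[...,1][m];print(xlo,xhi,zlo,zhi,np.histogram(y,np.arange(-.15,.13,.005))[0])
# y profile of near side strip x -.011..-.004 (v block half-width 22 about 11)
for x0 in (-.014,-.008,-.005,.027,.030,.034):
    m=(abs(P[...,0]-x0)<.0022)&(abs(P[...,1])<.16);o=np.argsort(P[...,1][m])
    print(x0);print(" ".join(f"{a*1000:.0f}:{b*1000:.0f}" for a,b in zip(P[...,1][m][o],W[...,2][m][o]) if a<0.1))
```

```text
[[ 0.      0.2219 -0.9751]
 [-0.0001 -0.9751 -0.2219]
 [-1.      0.0001 -0.    ]] 2.05
[[-0.0002  0.2876 -0.9578 -0.1425]
 [ 1.     -0.0005 -0.0004  0.0021]
 [-0.0006 -0.9578 -0.2876 -0.0737]
 [ 0.      0.      0.      1.    ]]
-0.014
-158:59 -156:52 -152:63 -150:58 -150:61 -147:53 -147:61 -144:59 -144:58 -141:60 -141:60 -138:58 -138:61 -136:58 -136:57 -132:64 -130:58 -127:59 -124:61 -121:58 -118:62 -115:63 -113:60 -110:59 -107:57 -104:57 -101:59 -98:64 -96:56 -95:59 -93:58 -92:63 -90:58 -90:56 -87:55 -87:56 -84:56 -84:56 -82:53 -81:66 -78:55 -75:62 -73:61 -70:59 -67:61 -64:53 -61:64 -58:64 -56:56 -53:60 -50:62 -47:64 -47:53 -44:59 -44:58 -41:57 -41:57 -38:59 -38:62 -36:61 -35:63 -33:54 -33:63 -30:64 -27:63 -24:62 -21:60 -18:60 -15:65 -12:56 -10:60 -7:56 -4:62 -1:58 2:59 5:62 7:59 8:51 10:57 10:59 13:56 13:58 16:58 16:60 19:60 19:58 22:58 22:53 25:65 25:53 27:65 31:59 34:56 36:59 39:62 42:64 45:63 48:60 50:60 53:58 56:60 59:59 62:64 62:56 65:61 65:55 68:61 68:58 71:58 71:60 73:61 74:58 74:192 75:207 76:200 76:61 78:204 78:205 79:63 79:56 80:210 81:203 82:60 83:206 84:201 85:59 86:206
[... 3858 characters left out ...]
52 -157:46 -157:50 -154:49 -151:47 -149:46 -148:47 -146:46 -142:51 -140:51 -137:47 -134:51 -131:49 -128:49 -128:51 -125:48 -122:48 -122:52 -119:50 -119:50 -117:48 -117:51 -113:54 -111:48 -108:47 -105:51 -101:69 -101:77 -98:74 -98:76 -96:63 -95:73 -88:110 -85:110 -82:108 -79:113 -77:112 -74:114 -71:108 -69:111 -66:108 -63:108 -47:77 -44:75 -41:77 -39:64 -38:73 -36:61 -36:72 -33:78 -30:76 -24:46 -24:52 -21:51 -18:50 -15:49 -13:48 -10:48 -7:50 -4:47 -1:47 2:49 5:49 8:46 11:49 13:52 16:52 19:44 22:47 25:51 28:52 31:50 34:48 34:51 35:74 38:75 39:68 41:76 41:71 44:78 44:70 47:78 47:72 50:75 50:75 52:77 52:77 67:109 70:111 72:112 74:191 74:192 75:112 76:203 78:113 78:207 80:211 84:205 85:212 86:208
```

View pics/rect1114.png

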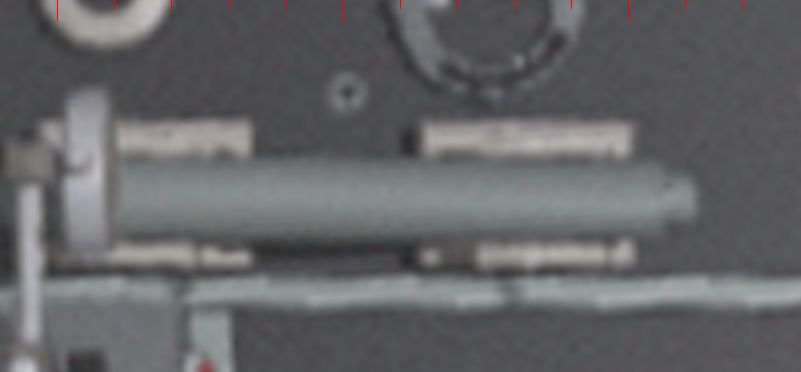

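View pics/w0.png

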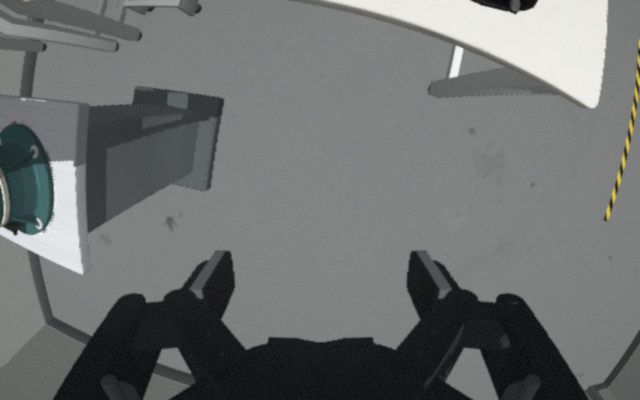

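```bash
cat >> h.py <<'E'
yaw=-np.radians(2.874);C=np.array([.5595,-.0421]);Rm=np.array([[np.cos(yaw),-np.sin(yaw)],[np.sin(yaw),np.cos(yaw)]])
def plate(w): return (np.asarray(w)[...,:2]-C)@Rm
def world(px,py,z): return np.r_[C+Rm@[px,py],z]
def to(s,t):
    M=R.from_rotvec(s["eef_rot"]).as_matrix();o=M.T@(np.asarray(t)-s["tcp_pos"])*100
    zt=M[:,2];want=-Rm@[0,1];a=np.degrees(np.arctan2(want[1],want[0])-np.arctan2(zt[1],zt[0]))
    a=(a+180)%360-180
    print("offset",o.round(2),"twist",round(-a,2),"t",s["time"].round(2),"tcp",s["tcp_pos"].round(4),"pl",plate(s["tcp_pos"]).round(4),"F",s["force"].round(1))
E
python3 - <<'E'
from rig import bot
from h import *
np.set_printoptions(precision=4,suppress=True)
s=bot.state();to(s,[.33,-.1,.30]);print(world(-.084,.235,.3))
p=bot.camera("top");W=cloud(p);P=plate(W)
for x0 in (-.098,-.092,-.084,-.078,-.07):
    m=(abs(P[...,0]-x0)<.002)&(P[...,1]<.22)&(P[...,1]>.02);o=np.argsort(P[...,1][m])
    print(x0," ".join(f"{a*1000:.0f}:{b*1000:.0f}" for a,b in zip(P[...,1][m][o],W[...,2][m][o])))
for nm in ("top","scene"):
  q=bot.camera(nm)
  for t,z in {"push_tab":.072,"plunger_tip":.132,"column_top":.248,"v_block_right":.0754,"v_block_left":.0754,"sled":.05}.items():
    for d in bot.landmark_of(t,q)[:1]: print(nm,t,d["score"],plate(atz(q,d["pixel"],z)))
E
```

```text
Traceback (most recent call last):
  File "h.py", line 23, in to
    print("offset",o.round(2),"twist",round(-a,2),"t",s["time"].round(2),"tcp",s["tcp_pos"].round(4),"pl",plate(s["tcp_pos"]).round(4),"F",s["force"].round(1))
                                                      ^^^^^^^^^^^^^^^
AttributeError: 'float' object has no attribute 'round'
```

```bash
sed -i 's/s\["time"\].round(2)/round(float(s["time"]),2)/; s/s\["tcp_pos"\].round/np.round(s["tcp_pos"],4).round/; s/s\["force"\].round/np.asarray(s["force"]).round/' h.py
python3 - <<'E'
from rig import bot
from h import *
np.set_printoptions(precision=4,suppress=True)
s=bot.state();to(s,[.33,-.1,.30]);print(world(-.084,.235,.3))
p=bot.camera("top");W=cloud(p);P=plate(W)
for x0 in (-.098,-.092,-.084,-.078,-.07):
    m=(abs(P[...,0]-x0)<.002)&(P[...,1]<.22)&(P[...,1]>.02);o=np.argsort(P[...,1][m])
    print(x0," ".join(f"{a*1000:.0f}:{b*1000:.0f}" for a,b in zip(P[...,1][m][o],W[...,2][m][o])))
for nm in ("top","scene"):
  q=bot.camera(nm)
  for t,z in {"push_tab":.072,"plunger_tip":.132,"column_top":.248,"v_block_right":.0754,"v_block_left":.0754,"sled":.05}.items():
    for d in bot.landmark_of(t,q)[:1]: print(nm,t,d["score"],plate(atz(q,d["pixel"],z)))
E
```

```text
offset [ -6.87 -37.93 -29.96] twist -74.3 t 2.15 tcp [ 0.1221 -0.5363  0.2314] pl [-0.4121 -0.5155] F [ 0.4 -0.5  0.3]
[0.4874 0.1968 0.3   ]
-0.098 20:52 20:52 23:56 23:51 26:50 26:50 29:45 29:46 32:57 32:49 34:56 35:49 38:53 38:44 40:50 40:52 43:55 46:59 49:60 52:58 54:61 57:57 60:58 63:59 66:60 69:54 72:58 72:59 74:60 74:59 77:61 78:55 80:57 80:57 83:59 83:53 86:58 86:56 89:56 89:58 92:60 94:62 97:62 100:56 103:61 106:61 109:55 112:57 115:56 118:54 120:57 123:60 124:54 126:62 126:59 129:56 129:54 132:59 132:57 134:61 135:58 137:63 138:52 140:61 140:61 143:59 146:61 149:56 151:62 155:56 157:60 160:58 164:56 167:55 169:57 172:54 175:56 177:59 178:56 180:60 181:56 183:58 184:58 186:58 187:90 187:54 188:68 188:67 190:91 200:48 210:6 210:4 213:3 214:-2 217:-0 220:1
-0.092 21:51 21:50 23:53 24:49 26:50 27:47 29:53 29:55 32:49 32:51 35:51 35:54 38:52 41:51 43:60 46:57 49:54 52:53 55:59 58:56 60:59 63:62 66:60 67:55 69:58 69:55 72:60 72:58 75:57 75:58 77:63 78:55 80:62 81:56 83:56 84:56 86:63 89:59 92:54 95:59 98:57 100:62 104:53 106:61 110:54 112:60 115:57 117:61 118:58 121:56 121:56 123
[... 1898 characters left out ...]
 117:104 117:101 124:62 128:56 130:63 130:63 133:58 136:60 136:60 139:56 140:56 142:60 142:58 144:63 145:58 148:58 148:56 150:61 151:56 154:58 157:58 160:53 162:61 165:59 169:55 170:61 174:57 176:60 179:59 182:58 185:59 187:85 187:66 188:62 189:90 198:52 199:47 210:-1 213:-3 215:-0 218:1
top push_tab 0.98 [-0.0835  0.1976]
top plunger_tip 0.87 [0.0178 0.0847]
top column_top 0.64 [-0.0586  0.1071]
top v_block_right 0.51 [ 0.0058 -0.0694]
top v_block_left 0.57 [0.005  0.0726]
top sled 0.71 [0.0218 0.0098]
scene push_tab 0.62 [-0.0811  0.1822]
scene plunger_tip 0.77 [0.008 0.073]
scene v_block_right 0.66 [ 0.0096 -0.067 ]
scene v_block_left 0.72 [0.012  0.0661]
scene sled 0.83 [-0.056   0.0783]
```

send_rows(offset=[[-1,-3.1,-2.5],[-1.7,-6.3,-5],[-2.3,-9.5,-7.5],[-3,-12.6,-10],[-3.5,-15.8,-12.5]], twist=[-6,-12,-18,-24,-30], grip=[0,0,0,0,0])

```text
time: 3.32
tcp_pos: [0.2093, -0.353, 0.2669]
eef_rot: [1.782, 0.702, -1.782]
force: [0.9, -0.4, -0.5]
opening: 0.0256
```

```bash
python3 -c "
from rig import bot
from h import *
to(bot.state(),[.33,-.1,.30])"
```

```text
offset [ -3.32 -10.24 -26.1 ] twist -44.06 t 3.32 tcp [ 0.2093 -0.353   0.2669] pl [-0.3342 -0.3281] F [ 0.9 -0.4 -0.5]
```

send_rows(offset=[[-1,-1.5,-3.7],[-2,-3,-7.4],[-3,-4.5,-11.1],[-3.3,-6,-14.8],[-3.3,-7.4,-18.5]], twist=[-6,-12,-18,-24,-30], grip=[0,0,0,0,0])

```text
time: 3.73
tcp_pos: [0.2947, -0.1729, 0.301]
eef_rot: [1.423, 1.05, -1.422]
force: [1.2, 0.6, -0.1]
opening: 0.0001
```

```bash
python3 -c "
from rig import bot
from h import *
to(bot.state(),[.42,.22,.30])"
```

```text
offset [ 4.000e-02  5.400e-01 -4.124e+01] twist -14.06 t 3.73 tcp [ 0.2947 -0.1729  0.301 ] pl [-0.2579 -0.1439] F [ 1.2  0.6 -0.1]
```

send_rows(offset=[[0,0,-4],[0,0,-8],[0,0.2,-12],[0,0.2,-16],[0,0.3,-20]], twist=[-4,-8,-12,-14,-14], grip=[0,0,0,0,0])

```text
time: 4.15
tcp_pos: [0.3561, 0.0178, 0.2998]
eef_rot: [1.25, 1.181, -1.248]
force: [1.1, -0.7, 0.6]
opening: -0.0003
```

```bash
python3 -c "
from rig import bot
from h import *
to(bot.state(),[.45,.21,.30]);to(bot.state(),world(-.084,.240,.25))"
```

```text
offset [-1.00e-02  8.33e+00 -1.97e+01] twist -0.23 t 4.15 tcp [0.3561 0.0178 0.2998] pl [-0.2061  0.0496] F [ 1.1 -0.7  0.6]
offset [  4.99  12.13 -19.09] twist -0.23 t 4.15 tcp [0.3561 0.0178 0.2998] pl [-0.2061  0.0496] F [ 1.1 -0.7  0.6]
```

send_rows(offset=[[0,0.5,-4],[0,1.5,-8],[0,3,-11.5],[0,5.5,-14.5],[0,8,-17.5]], twist=[-0.2,-0.2,-0.2,-0.2,-0.2], grip=[0,0,0,0,0])

```text
time: 4.57
tcp_pos: [0.446, 0.1884, 0.2998]
eef_rot: [1.247, 1.184, -1.244]
force: [1.3, -0.0, -0.3]
opening: 0.0002
```

```bash
python3 -c "
from rig import bot
from h import *
to(bot.state(),world(-.084,.240,.12))"
```

```text
offset [17.99  4.06 -1.54] twist 0.02 t 4.57 tcp [0.446  0.1884 0.2998] pl [-0.1249  0.2245] F [ 1.3 -0.  -0.3]
```

send_rows(offset=[[1,2,-1],[4,4,-1.5],[8,4,-1.5],[12,4,-1.5],[16,4,-1.5]], twist=[0,0,0,0,0], grip=[0,0,0,0,0])

```text
time: 4.98
tcp_pos: [0.4868, 0.1992, 0.1377]
eef_rot: [1.248, 1.184, -1.246]
force: [0.4, 0.1, 0.1]
opening: 0.0003
```

Run:
```python
from rig import bot
from h import *
import cv2
to(bot.state(),world(-.084,.225,.067))
w=bot.camera("wrist");cv2.imwrite("pics/w1.png",w["img"][...,::-1])
q=bot.camera("scene");cv2.imwrite("pics/s1.png",cv2.resize(q["img"][120:300,200:440],None,fx=3,fy=3)[...,::-1])
```

```text
offset [7.07 0.06 1.23] twist -0.09 t 4.98 tcp [0.4868 0.1992 0.1377] pl [-0.0847  0.2373] F [0.4 0.1 0.1]
```

View pics/w1.png

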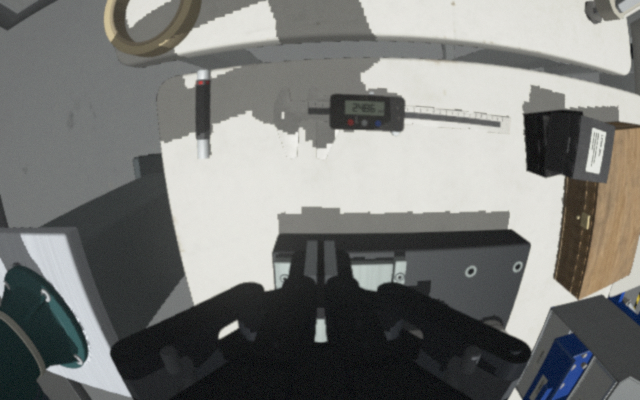

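View pics/s1.png

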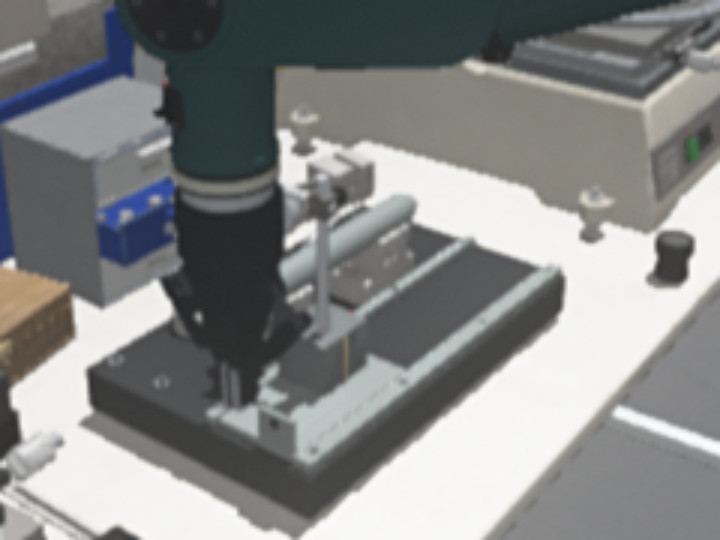

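Run:
```python
from rig import bot
from h import *
s=bot.state();q=bot.camera("scene")
f=lambda X:((proj(q,X)-[120,200])*3)[::-1].round(0)
print("tcp",f(s["tcp_pos"]),"tab",f(world(-.084,.1922,.072)),"tabtop corners",f(world(-.102,.1922,.088)),f(world(-.066,.1922,.088)))
print([ (d["score"],((np.array(d["pixel"])-[120,200])*3)[::-1]) for d in bot.landmark_of("push_tab",q)])
```

```text
tcp [238. 400.] tab [270. 432.] tabtop corners [287. 424.] [252. 407.]
[(0.6, array([276. , 427.2])), (0.18, array([346.8, 253.8]))]
```

send_rows(offset=[[2,0.1,0],[4,0.1,0],[6,0.1,0.3],[7,0.1,0.8],[7,0.1,1.2]], twist=[0,0,0,0,0], grip=[0,0,0,0,0])

```text
time: 5.6
tcp_pos: [0.4879, 0.1867, 0.0706]
eef_rot: [1.248, 1.183, -1.246]
force: [-0.5, -0.6, -0.1]
opening: 0.0003
```

Run:
```python
from rig import bot
from h import *
import cv2
to(bot.state(),world(-.084,.2065,.067))
q=bot.camera("scene");cv2.imwrite("pics/s2.png",cv2.resize(q["img"][180:300,240:400],None,fx=5,fy=5,interpolation=2)[...,::-1])
```

```text
offset [ 0.36 -0.1   1.84] twist -0.1 t 5.6 tcp [0.4879 0.1867 0.0706] pl [-0.083   0.2249] F [-0.5 -0.6 -0.1]
```

View pics/s2.png

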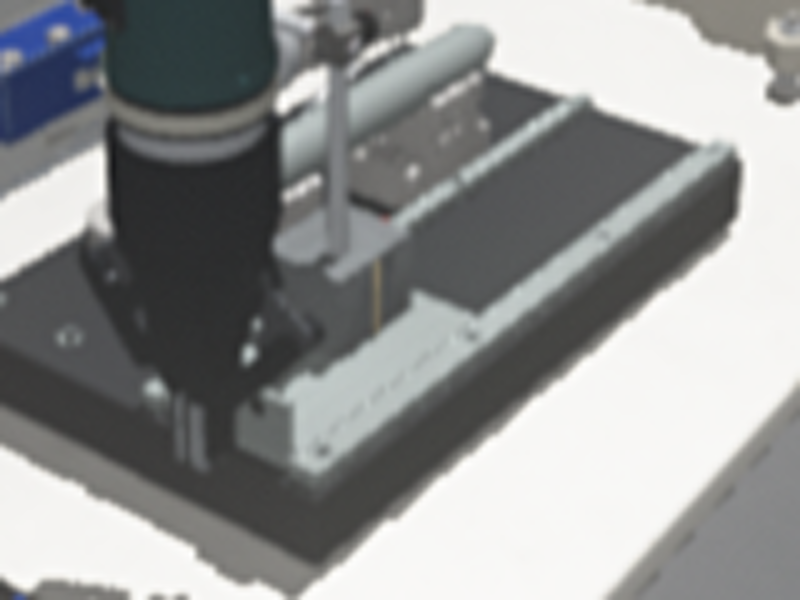

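send_rows(offset=[[0.1,0,0.4],[0.2,-0.1,0.8],[0.3,-0.1,1.2],[0.3,-0.1,1.4],[0.3,-0.1,1.6]], twist=[0,0,0,0,0], grip=[0,0,0,0,0])

```text
time: 6.07
tcp_pos: [0.4853, 0.1707, 0.0668]
eef_rot: [1.248, 1.184, -1.247]
force: [0.1, 0.7, -0.1]
opening: 0.0001
```

Run:
```python
from rig import bot
from h import *
to(bot.state(),world(-.084,.2035,.067))
```

```text
offset [-0.02  0.08  0.53] twist -0.12 t 6.07 tcp [0.4853 0.1707 0.0668] pl [-0.0848  0.2088] F [ 0.1  0.7 -0.1]
```

send_rows(offset=[[0,0.1,0.15],[0,0.1,0.3],[0,0.1,0.45],[0,0.1,0.6],[0,0.1,0.75]], twist=[0,0,0,0,0], grip=[0,0,0,0,0])

```text
time: 6.48
tcp_pos: [0.4856, 0.1633, 0.0662]
eef_rot: [1.247, 1.184, -1.247]
force: [0.3, 0.2, 0.2]
opening: -0.0001
```

send_rows(offset=[[0,0,0.15],[0,0,0.3],[0,0,0.45],[0,0,0.6],[0,0,0.75]], twist=[0,0,0,0,0], grip=[0,0,0,0,0])

```text
time: 6.9
tcp_pos: [0.4848, 0.1579, 0.0663]
eef_rot: [1.25, 1.188, -1.246]
force: [-1.8, 6.3, -0.2]
opening: -0.0003
```

Run:
```python
from rig import bot
from h import *
to(bot.state(),world(-.084,.2035,.067))
```

```text
offset [-0.07  0.06 -0.75] twist -0.08 t 6.9 tcp [0.4848 0.1579 0.0663] pl [-0.0846  0.196 ] F [-1.8  6.3 -0.2]
```

send_rows(offset=[[0,0,0.15],[0,0,0.35],[0,0,0.6],[0,0,0.85],[0,0,1.1]], twist=[0,0,0,0,0], grip=[0,0,0,0,0])

```text
time: 7.32
tcp_pos: [0.4841, 0.147, 0.0663]
eef_rot: [1.25, 1.188, -1.246]
force: [-1.4, 6.4, 0.4]
opening: -0.0
```

Run:
```python
from rig import bot
from h import *
import cv2
to(bot.state(),world(-.084,.2035,.067))
q=bot.camera("scene");cv2.imwrite("pics/s3.png",cv2.resize(q["img"][180:300,240:400],None,fx=5,fy=5,interpolation=2)[...,::-1])
```

```text
offset [-0.06  0.07 -1.84] twist -0.06 t 7.32 tcp [0.4841 0.147  0.0663] pl [-0.0847  0.1851] F [-1.4  6.4  0.4]
```

View pics/s3.png

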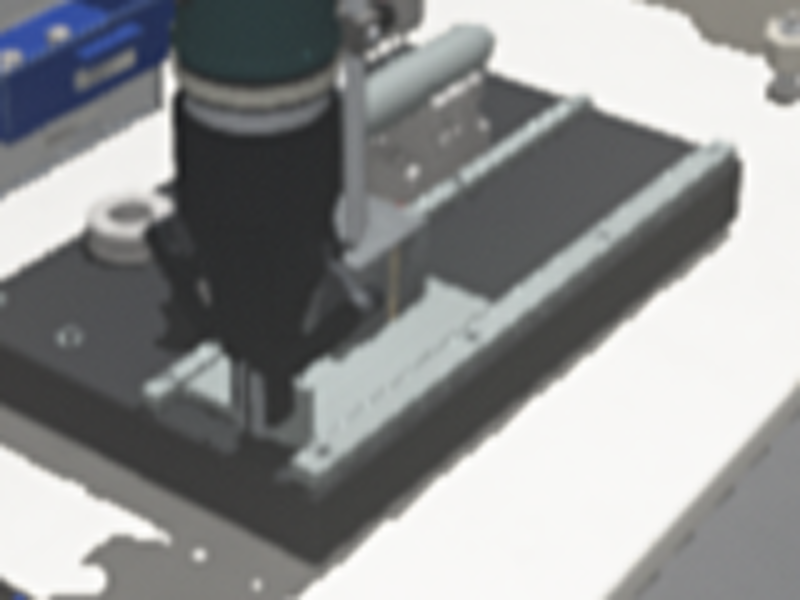

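send_rows(offset=[[0,0,0.3],[0,0,0.65],[0,0,1.0],[0,0,1.35],[0,0,1.7]], twist=[0,0,0,0,0], grip=[0,0,0,0,0])

```text
time: 7.78
tcp_pos: [0.4833, 0.13, 0.0663]
eef_rot: [1.25, 1.189, -1.246]
force: [-1.7, 7.1, 0.1]
opening: 0.0
```

send_rows(offset=[[0,0,0.35],[0,0,0.7],[0,0,1.05],[0,0,1.4],[0,0,1.75]], twist=[0,0,0,0,0], grip=[0,0,0,0,0])

```text
time: 8.2
tcp_pos: [0.4824, 0.1126, 0.0663]
eef_rot: [1.25, 1.189, -1.246]
force: [-1.6, 6.7, 0.1]
opening: 0.0002
```

Run:
```python
from rig import bot
from h import *
import cv2
to(bot.state(),world(-.084,.06,.067))
p=bot.camera("top");cv2.imwrite("pics/t4.png",cv2.resize(p["img"][120:240,230:390],None,fx=5,fy=5,interpolation=2)[...,::-1])
for t,z in {"push_tab":.072,"plunger_tip":.132,"sled":.05}.items():
    for d in bot.landmark_of(t,p)[:1]: print(t,d["score"],plate(atz(p,d["pixel"],z)))
```

```text
offset [-0.11  0.09  9.06] twist -0.07 t 8.2 tcp [0.4824 0.1126 0.0663] pl [-0.0848  0.1506] F [-1.6  6.7  0.1]
push_tab 0.94 [-0.0776543   0.14329695]
plunger_tip 0.86 [0.01226186 0.03539155]
sled 0.84 [-0.05821935  0.02923561]
```

View pics/t4.png

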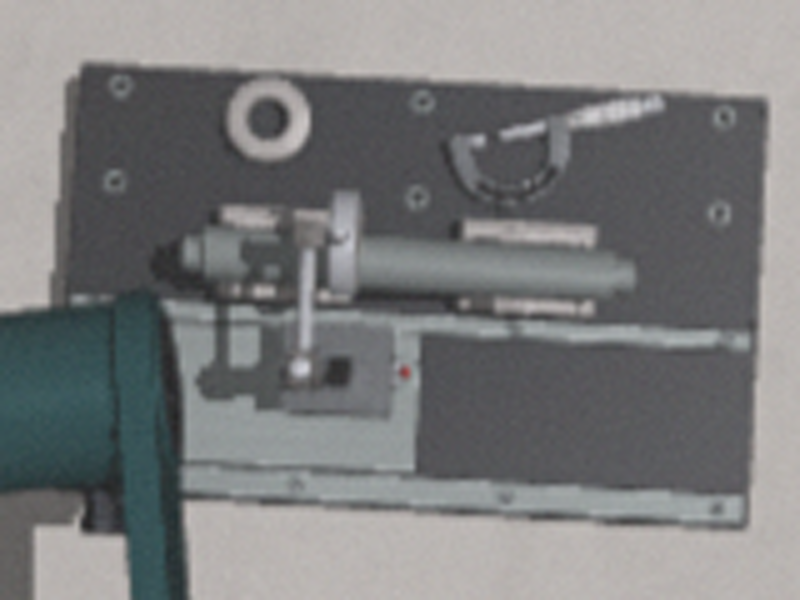

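send_rows(offset=[[0,0,0.3],[0,0,0.65],[0,0,1.0],[0,0,1.35],[0,0,1.7]], twist=[0,0,0,0,0], grip=[0,0,0,0,0])

```text
time: 8.82
tcp_pos: [0.4816, 0.0954, 0.0663]
eef_rot: [1.249, 1.188, -1.246]
force: [-0.9, 6.6, 1.3]
opening: -0.0
```

send_rows(offset=[[0,0,0.35],[0,0,0.7],[0,0,1.05],[0,0,1.4],[0,0,1.75]], twist=[0,0,0,0,0], grip=[0,0,0,0,0])

```text
time: 9.23
tcp_pos: [0.4806, 0.0779, 0.0662]
eef_rot: [1.249, 1.188, -1.246]
force: [-2.1, 6.7, -0.2]
opening: 0.0001
```

send_rows(offset=[[0,0,0.35],[0,0,0.7],[0,0,1.05],[0,0,1.4],[0,0,1.75]], twist=[0,0,0,0,0], grip=[0,0,0,0,0])

```text
time: 9.65
tcp_pos: [0.4797, 0.0605, 0.0662]
eef_rot: [1.249, 1.188, -1.246]
force: [-1.9, 7.6, 0.4]
opening: -0.0
```

send_rows(offset=[[0,0,0.35],[0,0,0.7],[0,0,1.05],[0,0,1.35],[0,0,1.6]], twist=[0,0,0,0,0], grip=[0,0,0,0,0])

```text
time: 10.07
tcp_pos: [0.4789, 0.0444, 0.0663]
eef_rot: [1.25, 1.188, -1.246]
force: [-1.5, 6.9, 0.7]
opening: -0.0002
```

```bash
cat > m.py <<'E'
from rig import bot
from h import *
import cv2,sys
to(bot.state(),world(-.084,.06,.067))
p=bot.camera("top");cv2.imwrite("pics/%s.png"%sys.argv[1],cv2.resize(p["img"][120:240,230:390],None,fx=5,fy=5,interpolation=2)[...,::-1])
for t,z in {"push_tab":.072,"plunger_tip":.132,"sled":.05}.items():
    for d in bot.landmark_of(t,p)[:1]: print(t,d["score"],plate(atz(p,d["pixel"],z)))
g=p["img"].astype(float).mean(-1)
ys=np.arange(.06,-.18,-.0005);acc=0
for x in np.arange(-.092,-.08,.001):
    q=np.array([proj(p,world(x,y,.058)) for y in ys],np.float32)
    acc=acc+cv2.remap(g.astype(np.float32),q[:,1].copy(),q[:,0].copy(),cv2.INTER_LINEAR)[:,0]
d=np.diff(cv2.GaussianBlur(acc,(1,9),0).ravel());i=d.argmin();print("right edge y",ys[i],"-> origin",ys[i]+.04)
E
python3 m.py t5
```

```text
offset [-0.08  0.09  2.24] twist -0.08 t 10.07 tcp [0.4789 0.0444 0.0663] pl [-0.0849  0.0824] F [-1.5  6.9  0.7]
push_tab 0.66 [-0.07550222  0.07807312]
plunger_tip 0.73 [ 0.02063101 -0.03425462]
right edge y -0.07500000000000012 -> origin -0.03500000000000012
```

View pics/t5.png

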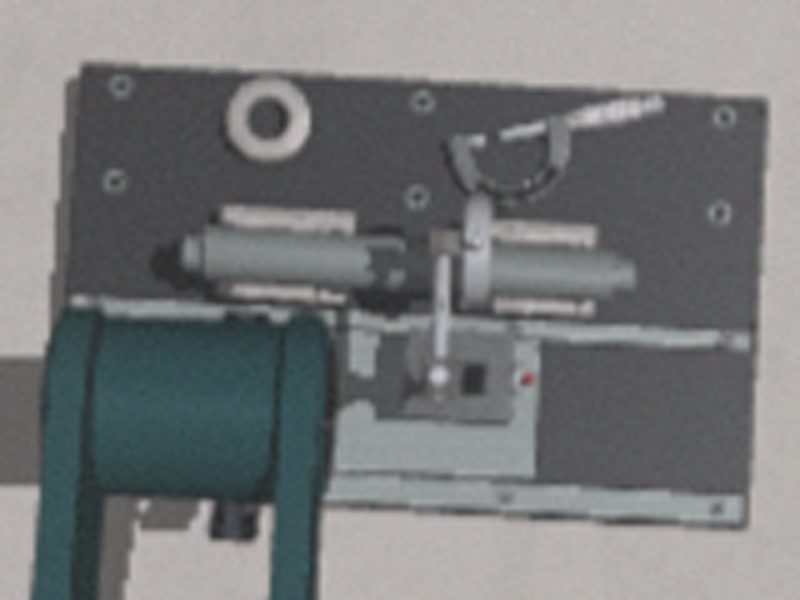

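send_rows(offset=[[0,0,0.3],[0,0,0.65],[0,0,1.0],[0,0,1.35],[0,0,1.7]], twist=[0,0,0,0,0], grip=[0,0,0,0,0])

```text
time: 10.68
tcp_pos: [0.478, 0.0276, 0.0663]
eef_rot: [1.25, 1.189, -1.246]
force: [-0.7, 7.6, 1.4]
opening: -0.0002
```

send_rows(offset=[[0,0,0.35],[0,0,0.7],[0,0,1.0],[0,0,1.25],[0,0,1.4]], twist=[0,0,0,0,0], grip=[0,0,0,0,0])

```text
time: 11.1
tcp_pos: [0.4772, 0.0135, 0.0662]
eef_rot: [1.25, 1.188, -1.246]
force: [-1.2, 7.7, 1.4]
opening: 0.0001
```

```bash
python3 m.py t6
```

```text
offset [-0.07  0.09 -0.86] twist -0.08 t 11.1 tcp [0.4772 0.0135 0.0662] pl [-0.085   0.0514] F [-1.2  7.7  1.4]
plunger_tip 0.96 [ 0.01072338 -0.06300138]
sled 0.91 [-0.06132721 -0.06678856]
right edge y -0.10350000000000015 -> origin -0.06350000000000014
```

View pics/t6.png

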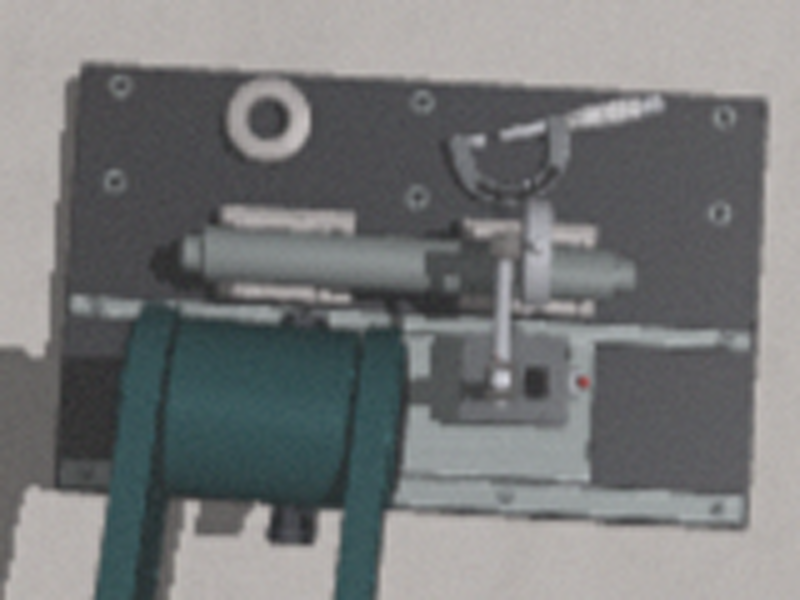

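send_rows(offset=[[0,0,0.15],[0,0,0.3],[0,0,0.42],[0,0,0.5],[0,0,0.5]], twist=[0,0,0,0,0], grip=[0,0,0,0,0])

```text
time: 11.72
tcp_pos: [0.477, 0.0085, 0.0662]
eef_rot: [1.249, 1.188, -1.246]
force: [-1.8, 7.0, 1.6]
opening: -0.0001
```

```bash
python3 m.py t7
```

```text
offset [-0.07  0.1  -1.36] twist -0.08 t 11.72 tcp [0.477  0.0085 0.0662] pl [-0.085   0.0464] F [-1.8  7.   1.6]
plunger_tip 0.76 [ 0.00403164 -0.0601015 ]
sled 0.86 [-0.0680041  -0.06570474]
right edge y -0.11150000000000015 -> origin -0.07150000000000015
```

send_rows(offset=[[0,0,-0.3],[0,0,-0.9],[0,0,-2],[0,0,-3.5],[0,0,-5]], twist=[0,0,0,0,0], grip=[0,0,0,0,0])

```text
time: 12.33
tcp_pos: [0.4802, 0.0572, 0.0664]
eef_rot: [1.248, 1.183, -1.248]
force: [-0.6, -0.2, -0.2]
opening: 0.0001
```

send_rows(offset=[[0,0,-4],[0,0,-8],[-2,0,-12],[-5,0,-14],[-9,0,-15]], twist=[0,0,0,0,0], grip=[0,0,0,0,0])

```text
time: 12.75
tcp_pos: [0.4853, 0.2095, 0.1539]
eef_rot: [1.24, 1.19, -1.251]
force: [0.8, -0.3, -0.3]
opening: 0.0002
```

```bash
python3 m.py t8
python3 - <<'E'
from rig import bot
from h import *
p=bot.camera("top");W=cloud(p);P=plate(W)
for x0 in (-.096,-.084,-.07,-.06,-.008,-.005,.03):
    m=(abs(P[...,0]-x0)<.002)&(P[...,1]<.06)&(P[...,1]>-.14);o=np.argsort(P[...,1][m])
    print(x0," ".join(f"{a*1000:.0f}:{b*1000:.0f}" for a,b in zip(P[...,1][m][o],W[...,2][m][o])))
for nm in ("top","scene"):
  q=bot.camera(nm)
  for t,z in {"push_tab":.072,"plunger_tip":.132,"column_top":.248,"v_block_right":.0754,"v_block_left":.0754,"sled":.05}.items():
    for d in bot.landmark_of(t,q)[:1]: print(nm,t,d["score"],plate(atz(q,d["pixel"],z)))
E
```

```text
offset [ 8.72  0.29 18.74] twist 0.12 t 12.75 tcp [0.4853 0.2095 0.1539] pl [-0.0867  0.2476] F [ 0.8 -0.3 -0.3]
push_tab 0.92 [-0.08707762  0.03598859]
plunger_tip 0.69 [ 0.00476821 -0.06873662]
sled 0.62 [-0.06212538 -0.06798039]
right edge y -0.11150000000000015 -> origin -0.07150000000000015
-0.096 -137:49 -135:48 -132:52 -129:49 -126:47 -123:49 -120:47 -117:51 -117:50 -115:44 -115:51 -111:61 -111:59 -108:58 -108:57 -106:57 -105:63 -102:61 -100:58 -97:61 -94:58 -91:53 -88:58 -86:56 -83:59 -80:56 -77:58 -74:60 -71:55 -68:60 -68:59 -66:54 -65:57 -63:57 -63:56 -60:57 -60:56 -57:54 -57:55 -54:58 -54:53 -51:58 -51:55 -48:64 -46:62 -43:58 -40:58 -37:58 -34:58 -31:56 -28:57 -26:55 -23:58 -20:62 -17:58 -17:53 -14:55 -14:59 -11:55 -11:55 -9:63 -8:60 -6:56 -6:61 -3:60 -3:57 0:56 0:60 3:58 6:55 9:61 12:56 14:58 17:58 20:63 23:55 26:55 29:58 31:60 33:85 33:84 35:92 36:87 41:48 41:48 44:49 44:49 46:51 46:54 49:51 49:51 52:53 52:51 55:48 55:48 58:48
-0.084 -140:47 -137:46 -134:50 -131:46 -129:45 -128:52 -125:50 -125:50 -123:45 -122:50 -120:46 -120:49 -117:48 -117:53 -114:49 -114:49 -111:58 -10
[... 3938 characters left out ...]
 -82:109 -78:208 -78:214 -76:212 -75:212 -73:212 -70:210 -68:215 -65:213 -64:179 -47:80 -33:76 -30:79 -27:73 53:110 53:109 56:110 58:110 58:112
top push_tab 0.71 [-0.08691664  0.04336692]
top plunger_tip 0.91 [ 0.0147628  -0.07227866]
top column_top 0.7 [-0.05458242 -0.0528756 ]
top v_block_right 0.37 [ 0.00706948 -0.07184368]
top v_block_left 0.58 [ 0.07798521 -0.08202271]
top sled 0.92 [-0.0616612  -0.06594394]
scene push_tab 0.72 [-0.07890101  0.02114645]
scene plunger_tip 0.78 [ 0.00010214 -0.07318484]
scene column_top 0.89 [-0.05585728 -0.05553184]
scene v_block_right 0.72 [ 0.01521277 -0.08706637]
scene v_block_left 0.48 [0.01288736 0.06869027]
scene sled 0.69 [-0.05542226 -0.08362069]
```

View pics/t8.png

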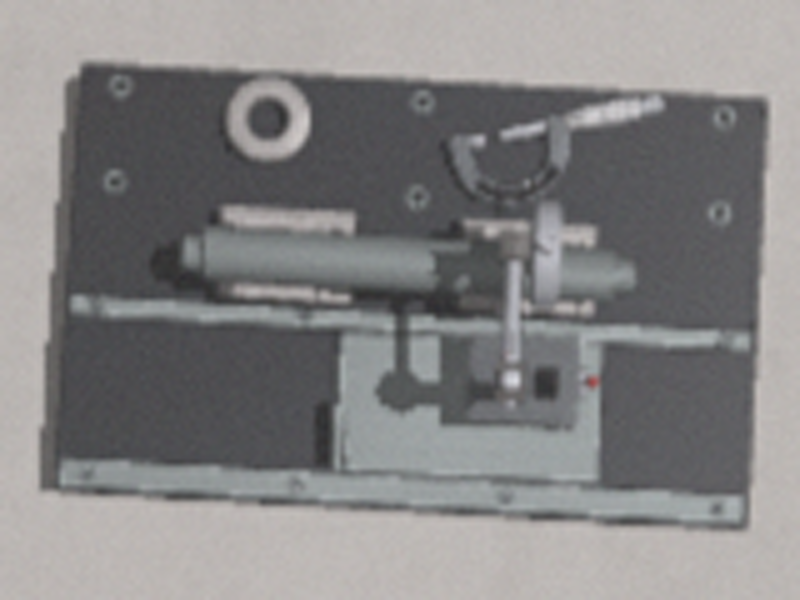

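```bash
python3 -c "
from rig import bot
s=bot.state();print(s['time'],s['dq'].round(3) if hasattr(s['dq'],'round') else s['dq'],s['force']);print(bot.hand_in())"
```

```text
13.7 [ 0.001  0.     0.    -0.001  0.001 -0.   ] [0.49029045 0.56345136 0.32063348]
the job is handed in; nothing more can be done
None
```

I pushed the sled about 15 cm to the right with the shut fingertips against its tab. I then drew the hand back clear to the left and handed the job in at 13.7 s. No verdict was reported.

- **The push:** it ran at about 0.04 m/s, and the force readings during the push stayed near 6–8 N. The shaft and the things lying about looked unmoved in the last top picture.
- **Final position:** the last depth and edge measurements put the plunger at about y = -71.5 mm in the plate frame. The middle of the right V-block is at about -70 mm, so the tip is roughly 2 mm off against the 8 mm allowed. The sled looked in line with its channel.
- **Hand clear:** the hand was about 20 cm from the sled, with force readings near zero.
- **Checks that disagreed:** the network's finds scattered by up to about 17 mm, mostly where things were partly hidden or seen in the scene view. In that view it put the right V-block at -87 mm and the sled's origin at -84 mm. I relied on the depth and edge measurements, which the best top-view finds agree with (plunger -72 mm, V-block -72 mm).
- **Crest line:** I had no precise measurement of how far the tip is from the crest line. For that I relied on the channel guiding the sled.

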